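# Gather the rings in the red corner of the sorting tray

### The arm

A 6-joint arm with a two-finger parallel gripper is mounted at the origin on the work surface. World frame = base frame: x ahead of the robot, y to its left, z up, the work surface at z = 0. Lengths are in m, angles in rad, forces in N, time in s.
With the tool pointing down it reaches from about 0.3 to 0.825 m from the base axis. Payload 5.4 kg.
Tool frame: the origin (TCP) lies at the very end of the fingers, on their centre line; the grasp point (between the pads) lies 19 mm behind it; z points along the fingers, x is the direction in which the jaws open and shut, and the axes are right-handed (so a half turn about z gives the same grasp; the last joint's range is limited). The gripper opens to 92 mm and grips with 3 to 60 N. Pads are 20 mm wide; open, the fingers measure 128 mm over their backs; the gripper's body (75 mm by 189 mm) begins 69 mm behind the grasp point.
Start: joints at [-1.53, 0.158, 1.597, -0, 1.386, -0.21], TCP at [0.143, -0.557, 0.215] pointing down, gripper open.
Joint ranges: [-2.91, 2.91], [-0.94, 2.29], [0.18, 2.7], [-1.29, 4.43], [0.17, 2.64], [-3, 3]. Speed limits (rad/s): [2.57, 2.57, 3.14, 3.14, 3.14, 3.14].

### API

Orientations are given as a rotation vector (axis times angle).
In Python, from workcell import bot gives the robot as it stands. Calls block until the motion is done:
- bot.goto(position, orientation): joint-space move of the TCP to a pose.
- bot.line_to(position, rot=None, max_speed=0.15): straight line of the TCP; rot=None keeps the orientation; max_speed is the mean speed in m/s.
- bot.set_joints(angles): joint-space move.
- bot.set_gripper(opening, newtons=None): opening from 0.0 (shut) to 1.0 (fully open); newtons is the grip in N (None keeps the last); returns when the fingers have stopped.
- bot.hold(seconds).
- bot.inverse_kinematics(position, orientation): joint angles nearest the present ones, or None.
- bot.read_camera(name): name is "scene" or "top" or "wrist"; returns a dict with "pixels" (384x512x3 uint8, blue, green, red), "fx", "fy", "cx", "cy" (pixels), "R" (3x3) and "t" (3): a world point X has camera coordinates R X + t. Camera axes: x right, y down, z forward; pixel columns grow to the right and rows downward; lengths in m; the calibration is good to about 2 mm. A picture is of the moment at which its call begins. There is no depth.
A pose or a line that the arm cannot do raises bot.MotionError and nothing moves.
- bot.job_done(): hands the job in, once; it reports no verdict.
Readings, each from a call of its own:
- bot.current_clock(): time.
- bot.current_joints(): joint angles.
- bot.current_joint_vel(): joint speeds.
- bot.current_effort(): joint torques, N m.
- bot.current_ee_pos(): TCP position.
- bot.current_tool_rot(): TCP orientation.
- bot.current_contact_force(): force on the tool from outside, world axes, zero at the start.
- bot.current_ft_torque(): the same for the moment, N m.
- bot.current_opening(): opening from 0.0 (shut) to 1.0 (fully open).
Only numpy, scipy, OpenCV 4.12 (cv2) and the standard library are available. Lean on these libraries where they do the work, as an engineer would, in place of code of your own. Each camera call takes 0.05 s, during which the arm holds its last target. There are 200 camera calls.

### The job

Take the wooden sorting tray by its bridge handle, lift it off the jeweller's bench and carry it level until the middle of the tray is above the round green pad. There tilt it, red-capped corner lowest, until all four rings have slid together into that corner, and finish holding it still in the air like that, clearly tilted towards that corner, with all the rings in the corner. Do not disturb the other things on the bench.

Things in the scene. Friction and masses are not known exactly. Their poses are not given: they have to be found in the camera images.
- tray: Loose light-wood sorting tray, open on top, 232 x 182 mm outside, walls 6 mm thick and 35 mm high, floor 6 mm thick and black inside, 0.3 to 0.5 kg, on the bench. A bridge handle spans it across the middle, along its y axis. Origin: centre of its underside; x along the long side, y along the short side, z up. The red-capped corner is at +x, +y; painted red on the outside and on the 45 mm square of floor in the corner; the other three corners are bare.
- tray_handle (a point): Centre of the handle's dark wooden bar, 88 mm above the tray's underside, over the tray's middle. The bar is 16 mm wide (along the tray's x), 20 mm high and 182 mm long (along the tray's y), standing on a post 26 mm wide at each end; free space below it down to the tray floor is 72 mm. Axes as the tray's.
- red_corner (a point): The inner floor corner of the tray at its red-capped corner, 110 mm (x) and 85 mm (y) from the tray's middle, 6 mm above the underside. Axes as the tray's.
- ring0: Silver finger ring lying flat in the tray: 22 mm outside diameter, 7 mm high, about 14 g, slippery: it starts to slide on the tray floor at a slope of 9 to 14 degrees. Origin: centre of its underside.
- ring1: Silver finger ring lying flat in the tray: 22 mm outside diameter, 7 mm high, about 14 g, slippery: it starts to slide on the tray floor at a slope of 9 to 14 degrees. Origin: centre of its underside.
- ring2: Gold-coloured finger ring lying flat in the tray: 22 mm outside diameter, 7 mm high, about 14 g, slippery: it starts to slide on the tray floor at a slope of 9 to 14 degrees. Origin: centre of its underside.
- ring3: Gold-coloured finger ring lying flat in the tray: 22 mm outside diameter, 7 mm high, about 14 g, slippery: it starts to slide on the tray floor at a slope of 9 to 14 degrees. Origin: centre of its underside.
- pad: Round green pad fixed flat on the bench, 180 mm across, 4 mm high. Origin: centre of its underside.
- file: Bystander: small hand tool, 150 mm long with a light-wood handle, lying close beside the tray's long +y side, about 130 mm from the tray's middle, parallel to it. Origin at its middle underneath; x along it. To be left alone.
- jar: Bystander: little closed glass jar, 40 mm across, 45 mm high, standing just beyond the pad. Origin: centre of its underside. To be left alone.
- pliers: Bystander: pliers with red handles, 150 mm long, 15 mm high, lying flat. Origin underneath, near the pivot. To be left alone.
- loupe: Bystander: black folding loupe, 36 mm across with a steel tab, 22 mm high. Origin: underneath its round part. To be left alone.
- mallet: Bystander: small hammer, 220 mm long, with a light-wood handle, lying to the side. Origin at its middle underneath. To be left alone.
- graver: Bystander: graver with a dark wooden handle, 130 mm long, lying to the other side. Origin at its middle underneath. To be left alone.
Mind the look-alikes: they are no part of the job. There is more than one size of the pad; the job needs the smaller.

How it is judged:
On the way, in this order (a step that is already met when the one before it is completed fails the run):
1. the tray is lifted clear of the bench, level, by the gripper, with the four rings still in it (height (world z) of tray above 0.03 m and height (world z) of red_corner above 0.02 m and angle between tray's own z axis and vertical below 0.25 rad and contact force between the fingers and tray above 1 N and x of ring0 in the frame of tray between -0.116 and 0.116 m and y of ring0 in the frame of tray between -0.091 and 0.091 m and z of ring0 in the frame of tray between -0.002 and 0.04 m and x of ring1 in the frame of tray between -0.116 and 0.116 m and y of ring1 in the frame of tray between -0.091 and 0.091 m and z of ring1 in the frame of tray between -0.002 and 0.04 m and x of ring2 in the frame of tray between -0.116 and 0.116 m and y of ring2 in the frame of tray between -0.091 and 0.091 m and z of ring2 in the frame of tray between -0.002 and 0.04 m and x of ring3 in the frame of tray between -0.116 and 0.116 m and y of ring3 in the frame of tray between -0.091 and 0.091 m and z of ring3 in the frame of tray between -0.002 and 0.04 m), for 0.2 s.
2. held above the pad, the tray is tilted to its red corner and all four rings lie in that corner (x of ring0 in the frame of tray between -0.116 and 0.116 m and y of ring0 in the frame of tray between -0.091 and 0.091 m and z of ring0 in the frame of tray between -0.002 and 0.04 m and x of ring1 in the frame of tray between -0.116 and 0.116 m and y of ring1 in the frame of tray between -0.091 and 0.091 m and z of ring1 in the frame of tray between -0.002 and 0.04 m and x of ring2 in the frame of tray between -0.116 and 0.116 m and y of ring2 in the frame of tray between -0.091 and 0.091 m and z of ring2 in the frame of tray between -0.002 and 0.04 m and x of ring3 in the frame of tray between -0.116 and 0.116 m and y of ring3 in the frame of tray between -0.091 and 0.091 m and z of ring3 in the frame of tray between -0.002 and 0.04 m and distance between each of ring0, ring1, ring2, ring3 and red_corner below 0.085 m and contact force between the fingers and tray above 1 N and contact force between tray and pad below 0.2 N and height (world z) of red_corner above 0.03 m and horizontal distance between tray and pad below 0.08 m and angle between tray's own z axis and vertical between 0.2 and 0.8 rad and angle between tray's own x axis and vertical above 1.6408 rad and angle between tray's own y axis and vertical above 1.6408 rad), for 0.2 s.
At the end, for the whole second after the job is handed in: Gripper holds the tray still in the air, red corner over 30 mm up, tray origin within 80 mm (horizontally) of the pad centre, tilted 12 to 45 degrees, its x and y axes both at least 4 degrees downward; all four rings inside it, at rest, their origins within 85 mm of the inner red corner (all of step 2 and linear speed of each of tray, ring0, ring1, ring2, ring3 below 0.03 m/s and angular speed of tray below 0.15 rad/s); the arm keeps its last pose, push and grip.
It fails at once if another loose thing on the bench is disturbed (moved over 20 mm) (distance of any of file, jar, pliers, loupe, mallet, graver from where it was at the start of the episode above 0.02 m).
It fails at once if the tray is tilted over 20 degrees before it is above the pad (angle between tray's own z axis and vertical above 0.35 rad and horizontal distance between tray and pad above 0.15 m).
It also fails if it takes over 64 s, if anything falls off the work surface, if the arm or the gripper's body presses on something with over 40 N, if the wrist force passes 120 N, or if a joint passes its speed limit or range.

## Working session

There is one attempt and no reset: what is moved stays moved. The work goes in short steps, each a Python script; the robot and the scene stay as the last script left them, time stands still between calls to the robot, and variables do not carry over. Pictures are saved under pics/ and viewed, about 8 in all and at most 12, crops included, and the job is handed in when it is done.

```bash
mkdir -p pics; cat > h.py <<'E'
from workcell import bot
import numpy as np, cv2
from scipy.spatial.transform import Rotation as Ro
def ray(c,u,v,z):
    d=c["R"].T@np.array([(u-c["cx"])/c["fx"],(v-c["cy"])/c["fy"],1]); o=-c["R"].T@c["t"]
    return o+d*(z-o[2])/d[2]
def proj(c,X):
    p=c["R"]@np.array(X)+c["t"]; return p[0]/p[2]*c["fx"]+c["cx"],p[1]/p[2]*c["fy"]+c["cy"]
E
python3 - <<'E'
from h import *
import pickle
cs={}
for n in("top","scene"):
    c=bot.read_camera(n); cs[n]=c; cv2.imwrite(f"pics/{n}0.png",cv2.resize(c["pixels"],None,fx=1.5,fy=1.5,interpolation=cv2.INTER_CUBIC)); print(n,-c["R"].T@c["t"],c["R"].round(3).tolist(),c["fx"])
pickle.dump(cs,open("cs.pkl","wb"))
print(bot.current_tool_rot(),bot.current_clock())
E
```

```text
top [ 0.37138989 -0.01031361  1.47440952] [[0.004, -1.0, -0.003], [-0.99, -0.003, -0.14], [0.14, 0.004, -0.99]] 415.9926553578712
scene [ 0.96980723 -0.68084368  0.9310481 ] [[0.861, 0.508, -0.019], [0.362, -0.639, -0.678], [-0.357, 0.577, -0.735]] 390.5544359852048
[-2.48084145e+00  1.92533538e+00  1.71081118e-03] 0.1
```

View pics/top0.png

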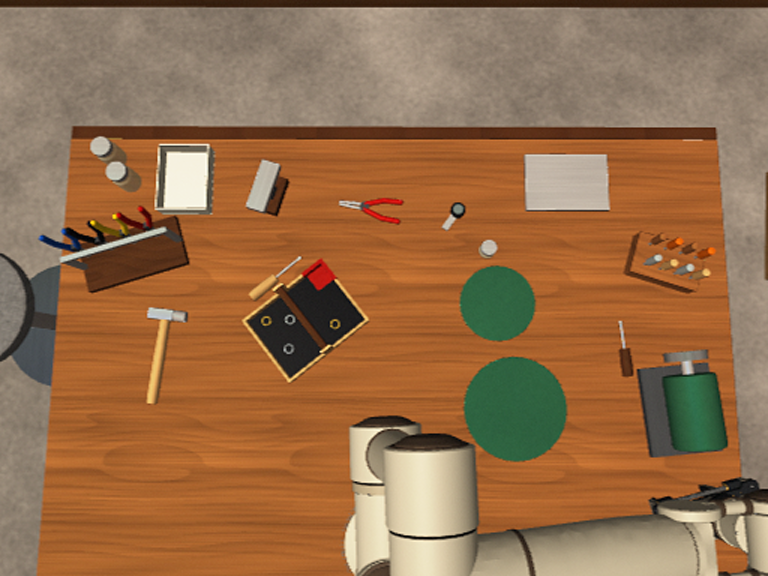

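View pics/scene0.png

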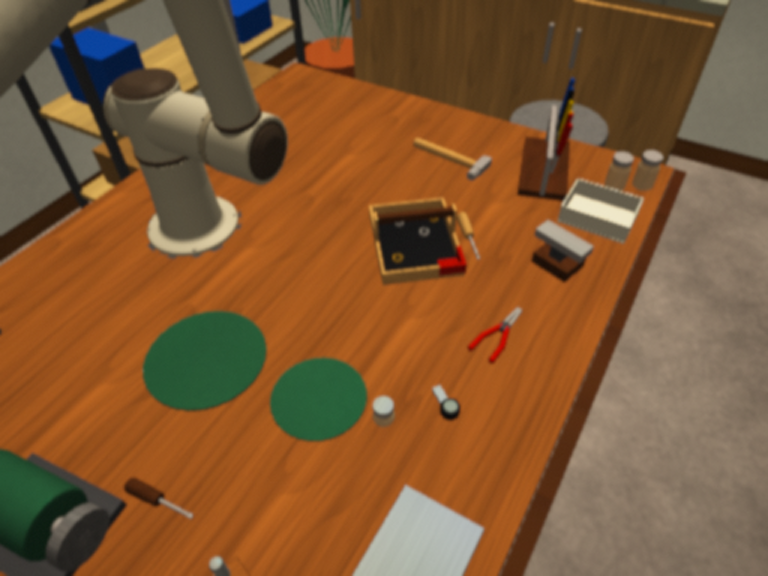

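```bash
cat > m.py <<'E'
from h import *
import pickle
cs=pickle.load(open("cs.pkl","rb"))
for n in cs:
    c=cs[n]; im=c["pixels"]; hsv=cv2.cvtColor(im,cv2.COLOR_BGR2HSV)
    g=cv2.inRange(hsv,(55,80,30),(90,255,200))
    for k in cv2.findContours(g,0,1)[0]:
        if cv2.contourArea(k)>300:
            P=np.array([ray(c,*p[0],.004)[:2] for p in k],np.float32); print(n,"pad",cv2.minEnclosingCircle(P))
c=cs["top"]; im=c["pixels"]; hsv=cv2.cvtColor(im,cv2.COLOR_BGR2HSV)
x0,y0,x1,y1=150,160,260,265
wood=cv2.inRange(hsv,(15,60,130),(30,200,255)); red=cv2.inRange(hsv,(0,200,120),(4,255,255))|cv2.inRange(hsv,(175,200,120),(180,255,255))
blk=cv2.inRange(hsv,(0,0,0),(180,255,60))
vis=im.copy(); vis[wood>0]=(0,255,255); vis[red>0]=(255,0,255); vis[blk>0]=(255,0,0)
A=np.hstack([im[y0:y1,x0:x1],vis[y0:y1,x0:x1]])
cv2.imwrite("pics/crop.png",cv2.resize(A,None,fx=3.6,fy=3.6,interpolation=cv2.INTER_NEAREST))
m=np.zeros_like(wood); m[y0:y1,x0:x1]=(wood|red|blk)[y0:y1,x0:x1]
nl,lab,st,ce=cv2.connectedComponentsWithStats(m,connectivity=4)
i=1+np.argmax(st[1:,4]); ys,xs=np.where(lab==i)
P=np.array([ray(c,u,v,.035)[:2] for u,v in zip(xs,ys)],np.float32); r=cv2.minAreaRect(P); print("rect",r,cv2.boxPoints(r).tolist())
rp=np.array([ray(c,u,v,.02)[:2] for v,u in zip(*np.where(red>0)) if x0<u<x1 and y0<v<y1]); print("red",rp.mean(0))
E
python3 m.py
```

```text
top pad ((0.2947950065135956, -0.7013167142868042), 0.10144098848104477)
top pad ((0.3011459708213806, -0.28770673274993896), 0.1180911660194397)
top pad ((0.5463860630989075, -0.25050801038742065), 0.08861355483531952)
scene pad ((0.23107735812664032, -0.6573205590248108), 0.10918469727039337)
scene pad ((0.5459945797920227, -0.2502644658088684), 0.08627394586801529)
scene pad ((0.30043894052505493, -0.28670960664749146), 0.1155853271484375)
rect ((0.501334011554718, 0.1991143822669983), (0.1858721226453781, 0.2357448935508728), 38.89236831665039) [[0.3549920618534088, 0.2325069010257721], [0.5030066967010498, 0.04902032017707825], [0.6476759910583496, 0.1657218635082245], [0.49966132640838623, 0.34920844435691833]]
red [0.61012975 0.16897272]
```

View pics/crop.png

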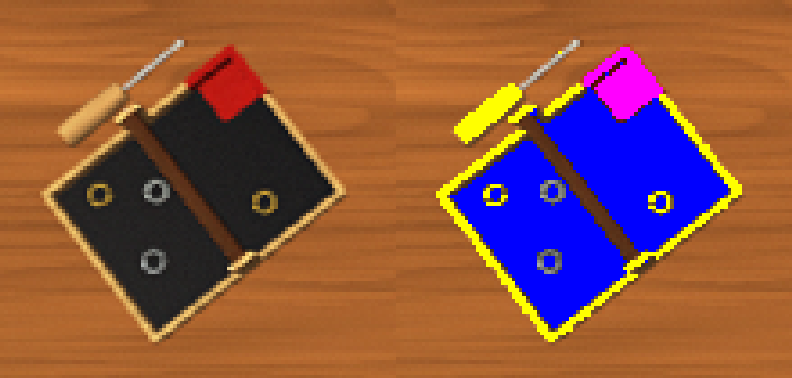

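```bash
cat >> h.py <<'E'
T=np.array([.5013,.1991,0]); YAW=np.radians(-51.1); PAD=np.array([.5462,-.2504,0])
def tool(flip,tray_R):   # tool orientation holding a tray of orientation tray_R
    return tray_R@np.diag([1,-1,-1])@(np.diag([-1,-1,1]) if flip else np.eye(3))
def tray_R(yaw,ax=0,ay=0):  # ax: slope of tray x downward, ay: slope of tray y downward (small angles composed as one rotvec)
    return Ro.from_euler('z',yaw).as_matrix()@Ro.from_rotvec([-ay,ax,0]).as_matrix()
def pose(origin,flip,tr):   # TCP pose for a tray origin
    return np.array(origin)+tr@[0,0,.069], Ro.from_matrix(tool(flip,tr)).as_rotvec()
E
python3 - <<'E'
from h import *
import pickle
c=pickle.load(open("cs.pkl","rb"))["top"]
print("bar ends",[ray(c,150+u/3.6,160+v/3.6,.098).round(3) for u,v in((132,115),(240,262))])
d=np.radians
for f in(0,1):
    print(f,"grasp",bot.inverse_kinematics(*pose(T,f,tray_R(YAW))))
    for y in range(-180,180,20):
        r=[bot.inverse_kinematics(*pose(PAD+[0,0,.2],f,tray_R(d(y),d(a),d(b)))) for a,b in((0,0),(22,0),(24,24))]
        if all(q is not None for q in r): print(f,y,np.round(r[0],2),np.round(r[2],2))
E
```

```text
bar ends [array([0.566, 0.247, 0.098]), array([0.431, 0.144, 0.098])]
0 grasp [ 1.53901730e-01  2.29723783e-01  1.82212562e+00 -8.88178420e-16
  1.08974325e+00  1.04576498e+00]
0 -180 [-0.63  0.19  1.45 -0.    1.5   2.51] [-1.02  0.14  1.64  0.58  1.52  2.05]
0 -160 [-0.63  0.19  1.45  0.    1.5   2.16] [-0.97  0.33  1.42  0.51  1.7   1.81]
0 -140 [-0.63  0.19  1.45  0.    1.5   1.81] [-0.9   0.5   1.19  0.42  1.87  1.59]
0 -120 [-0.63  0.19  1.45 -0.    1.5   1.46] [-0.81  0.65  0.98  0.3   2.02  1.34]
0 -100 [-0.63  0.19  1.45 -0.    1.5   1.11] [-0.72  0.77  0.8   0.16  2.14  1.07]
0 -80 [-0.63  0.19  1.45 -0.    1.5   0.77] [-0.63  0.84  0.7  -0.01  2.2   0.77]
0 -60 [-0.63  0.19  1.45 -0.    1.5   0.42] [-0.53  0.84  0.7  -0.18  2.17  0.46]
0 -40 [-0.63  0.19  1.45 -0.    1.5   0.07] [-0.44  0.78  0.8  -0.33  2.07  0.17]
0 -20 [-0.63  0.19  1.45 -0.    1.5  -0.28] [-0.37  0.66  0.97 -0.44  1.91 -0.08]
0 0 [-0.63  0.19  1.45 -0.    1.5  -0.63] [-0.31  0.51  1.19 -0.53  1.73 -0.32]
0 20 [-0.63  0.19  1.45 -0.    1.5  -0.98] [-0.27  0.33  1.41 -0.58  1.52 -0.55]
0 40 [-0.63  0.19  
[... 1105 characters left out ...]
.5   2.51] [-0.31  0.51  1.19 -0.53  1.73  2.83]
1 20 [-0.63  0.19  1.45 -0.    1.5   2.16] [-0.27  0.33  1.41 -0.58  1.52  2.59]
1 40 [-0.63  0.19  1.45 -0.    1.5   1.81] [-0.27  0.14  1.64 -0.61  1.29  2.32]
1 60 [-0.63  0.19  1.45 -0.    1.5   1.46] [-0.33 -0.05  1.84 -0.56  1.07  1.97]
1 80 [-0.63  0.19  1.45 -0.    1.5   1.11] [-0.45 -0.24  2.   -0.36  0.87  1.45]
1 100 [-0.63  0.19  1.45 -0.    1.5   0.77] [-0.64 -0.36  2.1   0.02  0.81  0.74]
1 120 [-0.63  0.19  1.45 -0.    1.5   0.42] [-0.84 -0.36  2.1   0.39  0.93  0.05]
1 140 [-0.63  0.19  1.45  0.    1.5   0.07] [-0.97 -0.24  2.01  0.57  1.13 -0.46]
1 160 [-0.63  0.19  1.45  0.    1.5  -0.28] [-1.03 -0.06  1.85  0.61  1.33 -0.82]
```

```bash
sed -i 's/T=np.array(\[.5013,.1991,0\])/T=np.array([.5003,.1978,0])/' h.py; python3 - <<'E'
from h import *
R0=tray_R(YAW)
bot.goto(*pose(T+[0,0,.12],0,R0))
print(bot.current_clock())
c=bot.read_camera("wrist"); im=c["pixels"].copy()
for s in(-.091,.091): 
    u,v=proj(c,T+R0@[0,s,.098]); cv2.circle(im,(int(u),int(v)),3,(255,255,0),-1); print(u,v)
cv2.imwrite("pics/w1.png",im)
E
```

```text
3.0333
252.28208448267029 269.51193852771024
251.8705204704944 95.05850940282781
```

View pics/w1.png

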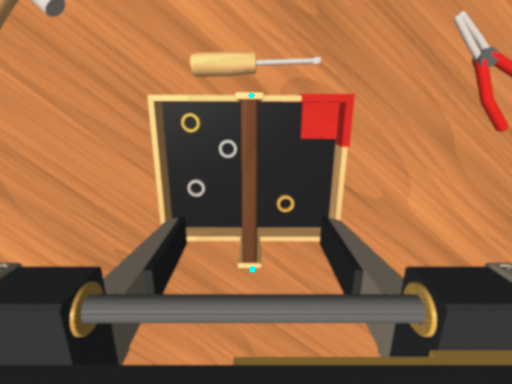

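The wrist view shows the bar from about (250,95) to (249,265), which agrees with my projected end points to within 3 px. Two rings are left of the handle at y of about 150–190 and one gold is near the +y wall. I'll grasp and lift.

```bash
python3 - <<'E'
from h import *
R0=tray_R(YAW)
p,r=pose(T,0,R0)
bot.line_to(p,r,0.1); print(bot.current_contact_force())
bot.set_gripper(0.0,50); print("open",bot.current_opening()*92,"mm",bot.current_contact_force())
bot.line_to(p+[0,0,.06],max_speed=.05); bot.hold(.4)
print(bot.current_clock(),bot.current_opening()*92,bot.current_contact_force(),bot.current_ft_torque(),bot.current_ee_pos())
bot.line_to(p+[0,0,.2],max_speed=.1)
c=bot.read_camera("scene");cv2.imwrite("pics/s2.png",cv2.resize(c["pixels"][60:330,100:400],None,fx=2.4,fy=2.2))
E
```

```text
[ 0.44534879 -0.21212124 -0.05890217]
open 15.274787741460738 mm [-1.82447281  3.37872864  1.55371574]
7.3167 15.981621244831565 [ 0.01599462 -0.08525822 -4.61494629] [-0.03567641 -0.03514613 -0.05888852] [0.50027278 0.19779968 0.12892821]
```

View pics/s2.png

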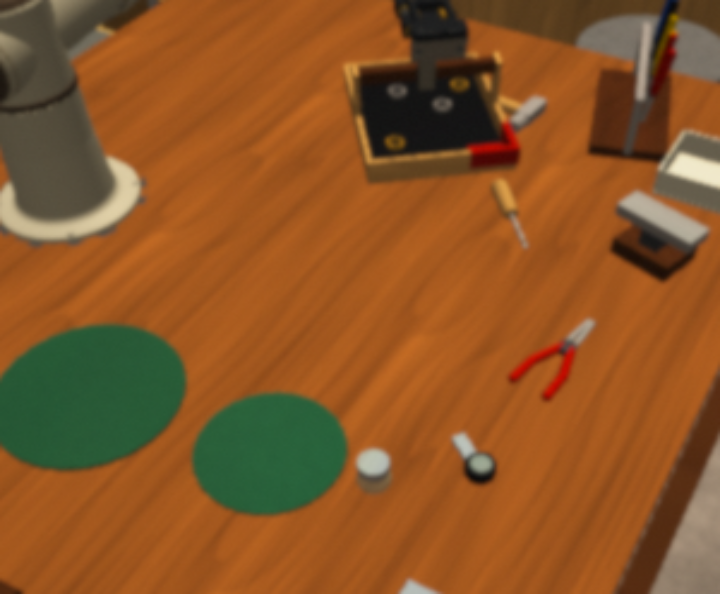

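```bash
python3 - <<'E'
from h import *
d=np.radians
O=PAD+[0,0,.2]
p,r=pose(O,0,tray_R(YAW)); bot.line_to(p,r,.12)
for a,b,h in((22,0,1.),(22,10,.3),(24,24,2.)):
    p,r=pose(O,0,tray_R(YAW,d(a),d(b))); bot.line_to(p,r,.015); bot.hold(h); print(bot.current_clock())
print(bot.current_opening()*92,bot.current_contact_force(),bot.current_ft_torque(),bot.current_ee_pos()-p)
A=[bot.read_camera(n) for n in("scene","wrist")]
import pickle; pickle.dump(A,open("cs2.pkl","wb"))
u,v=map(int,proj(A[0],O)); im=A[0]["pixels"][max(0,v-110):v+90,max(0,u-110):u+110]
cv2.imwrite("pics/s3.png",np.hstack([cv2.resize(im,(400,364)),cv2.resize(A[1]["pixels"],(400,364))]))
E
```

```text
15.7333
16.9667
20.225
15.637802623287362 [-0.99612865  0.54380027 -4.96389516] [-0.0903814  -0.93991332  0.01059658] [-7.74134389e-06 -6.85274070e-06  2.45016880e-05]
```

View pics/s3.png

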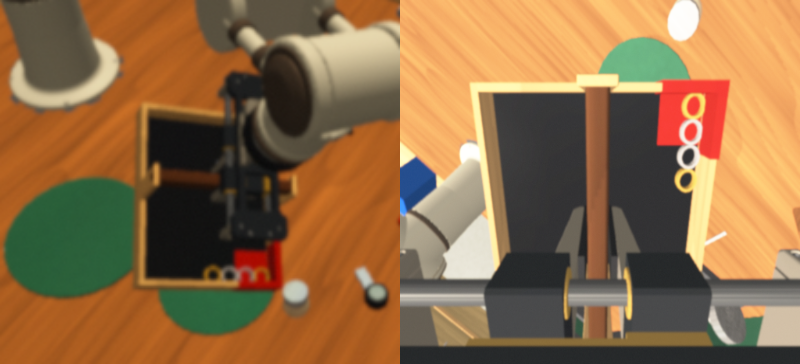

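The rings lie in a row along the +x wall, starting in the red corner. I'll measure them in the tray frame by casting wrist-camera rays onto the floor plane.

```bash
cat > rings.py <<'E'
from h import *
def rings(c,O,tr,out=None):
    o=-c["R"].T@c["t"]
    def fl(u,v,z):
        d=tr.T@c["R"].T@np.array([(u-c["cx"])/c["fx"],(v-c["cy"])/c["fy"],1]); q=tr.T@(o-O); return q+d*(z-q[2])/d[2]
    pts=[]
    im=c["pixels"]; K=c["R"]@tr; t=c["R"]@O+c["t"]
    # rectify the ring-top plane (tray z=.013): 0.5 mm/px, x right, y up
    s=.0005; M=np.array([[s,0,0],[0,-s,.1],[0,0,.013],[0,0,1.]]); P=np.array([[c["fx"],0,c["cx"]],[0,c["fy"],c["cy"]],[0,0,1]])@np.c_[K,t]
    w=cv2.warpPerspective(im,P@M,(250,400),flags=cv2.WARP_INVERSE_MAP|cv2.INTER_CUBIC)
    return w,fl
if __name__=="__main__":
    import pickle
    d=np.radians; A=pickle.load(open("cs2.pkl","rb"))
    O=PAD+[0,0,.2]; tr=tray_R(YAW,d(24),d(24))
    print("tilt",np.degrees(np.arccos(tr[2,2])),np.degrees(np.arcsin(-tr[2,:2])))
    w,fl=rings(A[1],O,tr)
    cv2.imwrite("pics/r.png",cv2.resize(w[:260],None,fx=2.2,fy=2.2))
E
python3 rings.py
```

```text
tilt 33.941125496954264 [23.25390743 23.25390743]
```

View pics/r.png

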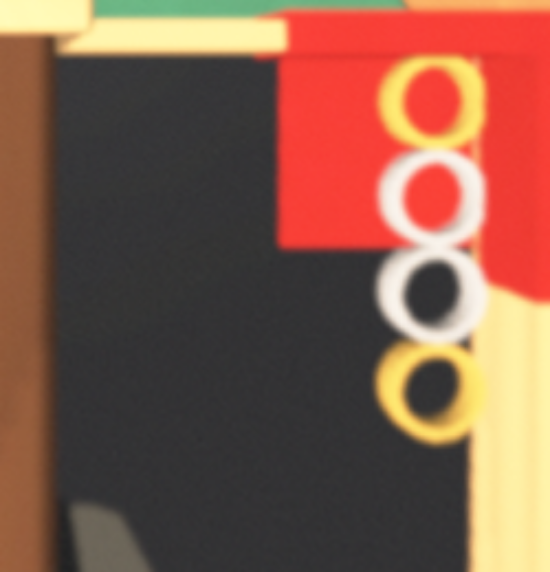

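The rings touch at a 21.9 mm pitch. The farthest is about 78 mm from the inner corner, inside the 85 mm limit. The walls rectify to 109.5 and 87 mm (given: 110 and 85), so the tray hasn't slipped in the grip. I'll check that everything is at rest and then hand in.

```bash
python3 - <<'E'
from h import *
import pickle
A=pickle.load(open("cs2.pkl","rb")); c0=pickle.load(open("cs.pkl","rb"))["top"]
bot.hold(1)
w=bot.read_camera("wrist")["pixels"]; t=bot.read_camera("top")["pixels"]
print("wrist change px",int((cv2.absdiff(w,A[1]["pixels"]).max(2)>30).sum()))
for n,(u,v,s) in dict(file=(183,185,14),pliers=(247,140,24),loupe=(303,143,10),mallet=(108,237,30),graver=(417,232,20),jar=(325,165,8)).items():
    sl=np.s_[v-s:v+s,u-s:u+s]; print(n,int((cv2.absdiff(t[sl],c0["pixels"][sl]).max(2)>40).sum()))
print(bot.current_clock(),bot.current_opening()*92,np.abs(bot.current_joint_vel()).max())
bot.job_done()
E
```

```text
wrist change px 23
file 138
pliers 0
loupe 0
mallet 0
graver 0
jar 180
21.425 15.896249349641579 0.0012895483242253408
the job is handed in; nothing more can be done
```

The tray is held tilted over the small green pad with all four rings in the red-capped corner, and I handed the job in at 21.4 s. No verdict was reported.

I gripped the tray by its handle at 50 N, lifted it level and carried it over the pad. There I tilted it first towards +x, then towards the red corner, and it now sits with its middle about 0.20 m up.

**Last checks:**
- **Tilt:** by the commanded pose, it is 34° in all, with the x and y axes each about 23° downward. The walls seen in the wrist view match this, so the tray has not slipped noticeably.
- **Rings:** they lie touching in a row along the +x wall from the red corner, not in a clump. The farthest is about 78 mm from the inner corner, against the 85 mm limit.
- **Stillness:** the joints were at rest, and only 23 pixels of the wrist picture changed over about 1 s. The gripper opening was 15.9 mm on the 16 mm bar.
- **Other things on the bench:** the pliers, loupe, mallet and graver show no change in the top view.

**Not confirmed:** the top-view comparison did show changes around the file (138 px) and the jar (180 px). I think these are the tray having left the file's window and the arm or tray covering the jar, but I did not view that last picture. The file and jar looked untouched in the picture taken after the lift. The jar also shows standing in the picture taken after the tilt.

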